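# Dispense a dowel with the lid lever and ease the lid shut

### The job

Press the green paddle right down from above with your fingertips, without gripping it, so that the green lid lifts, and keep it down until the dowel has rolled out into the tray of the green dispenser. Then let the paddle come up slowly under your fingertips so that the lid closes fully without slamming, and leave it. Touch neither the lids nor the dowels, keep the yellow dispenser shut and leave the other things where they are.

Things in the scene. Friction and masses are not known exactly. Their poses are not given: they have to be found in the camera images.
- green_dispenser: Plywood dowel dispenser with green lid and green paddle, fixed to the bench. Origin: underside centre of the box; own -x is its front, z up. In its frame the box spans x -0.058 to 0.068, y +-0.05, 124 mm high shut; in front an open tray to x -0.158, rim 66 mm high. The lever runs forward along the +y side, past the tray.
- green_paddle (a point): Centre of the top of the green paddle (34 x 34 x 8 mm, black rubber top) on a short post, 20 mm above the lever's front end; moves with it. In the dispenser's frame: raised x -0.179, y 0.07, z 0.141, front edge 0.22 rad up; fully down x -0.193, z 0.071, front 0.22 rad down. Press straight down 70 mm with 3 to 5 N to a hard stop. The lid's weight pushes it up; let go, it snaps up and the lid slams.
- green_lever (a joint): Angle of the green lever: 0 raised (lid shut), 0.44 rad fully pressed. Its pivot lies 160 mm behind the paddle.
- green_lid (a joint): Angle of the green lid: 0 shut, 0.63 rad with the lever fully down; a push rod ties it to the lever (1.43 rad per rad). Hinged at the back of the box. Its clear front plate holds the dowel back and lets it pass from about 0.3 rad. Open, its front edge stands at z 0.13 to 0.20 and up to 35 mm out in front of the box.
- green_lid_top (a point): Centre of the top of the green lid (136 x 100 mm, 0.6 kg), which carries the clear front plate; moves with the lid.
- green_dowel_centre (a point): Centre of the wooden dowel pin (32 mm diameter, 60 mm long, lying across) of the green dispenser. It waits behind the lid at x -0.043 in the dispenser's frame; when the lid lifts it rolls down the sloping floor to the tray's front wall, x about -0.134.
- yellow_dispenser: Plywood dowel dispenser with yellow lid and yellow paddle, fixed to the bench. Origin: underside centre of the box; own -x is its front, z up. In its frame the box spans x -0.058 to 0.068, y +-0.05, 124 mm high shut; in front an open tray to x -0.158, rim 66 mm high. The lever runs forward along the +y side, past the tray.
- yellow_paddle (a point): Centre of the top of the yellow paddle (34 x 34 x 8 mm, black rubber top) on a short post, 20 mm above the lever's front end; moves with it. In the dispenser's frame: raised x -0.179, y 0.07, z 0.141, front edge 0.22 rad up; fully down x -0.193, z 0.071, front 0.22 rad down. Press straight down 70 mm with 3 to 5 N to a hard stop. The lid's weight pushes it up; let go, it snaps up and the lid slams.
- yellow_lever (a joint): Angle of the yellow lever: 0 raised (lid shut), 0.44 rad fully pressed. Its pivot lies 160 mm behind the paddle.
- yellow_lid (a joint): Angle of the yellow lid: 0 shut, 0.63 rad with the lever fully down; a push rod ties it to the lever (1.43 rad per rad). Hinged at the back of the box. Its clear front plate holds the dowel back and lets it pass from about 0.3 rad. Open, its front edge stands at z 0.13 to 0.20 and up to 35 mm out in front of the box.
- yellow_lid_top (a point): Centre of the top of the yellow lid (136 x 100 mm, 0.6 kg), which carries the clear front plate; moves with the lid.
- yellow_dowel_centre (a point): Centre of the wooden dowel pin (32 mm diameter, 60 mm long, lying across) of the yellow dispenser. It waits behind the lid at x -0.043 in the dispenser's frame; when the lid lifts it rolls down the sloping floor to the tray's front wall, x about -0.134.
- sanding_block: Cork sanding block, 63 x 111 x 36 mm, loose bystander; origin at its underside centre.
- tape_measure: Yellow pocket tape measure, 36 x 82 x 66 mm, loose bystander; origin at its underside centre.
- offcut_5: Brown timber offcut, 50 x 120 x 26 mm, loose bystander; origin at its underside centre.
- masking_tape: Roll of masking tape, 104 mm across, 24 mm high, loose bystander; origin at its underside centre.

How it is judged:
By the outcome, as a careful person would: the job done as asked, in the order asked, and still so for the second after the job is handed in, with the robot touching nothing.
It also fails if it takes over 38 s, if anything falls off the work surface, if the arm or the gripper's body presses on something with over 40 N, if the wrist force passes 120 N, or if a joint passes its speed limit or range.

### The arm

A 6-joint arm with a two-finger parallel gripper is mounted at the origin on the work surface; the furniture and walls round the work are solid. World frame = base frame: x ahead of the robot, y to its left, z up, the work surface at z = 0. Lengths are in m, angles in rad, forces in N, time in s.
With the tool pointing down it reaches from about 0.325 to 0.925 m from the base axis. Payload 3.1 kg.
Tool frame: the origin (TCP) lies at the very end of the fingers, on their centre line; the grasp point (between the pads) lies 19 mm behind it; z points along the fingers, y is the direction in which the jaws open and shut (so a half turn about z gives the same grasp; the last joint's range is limited). The gripper opens to 85 mm and grips with 20 to 120 N. Pads are 22 mm wide; open, the fingers measure 114 mm over their backs; the gripper's body (76 mm by 85 mm) begins 54 mm behind the grasp point. The pads swing forward as they close: fully open they stand 13 mm farther back than shut.
Start: joints at [-0.112, 0.217, 1.613, -0, 1.311, -0.112], TCP at [0.625, 0, 0.231] pointing down, gripper open.
Joint ranges: [-2.75, 2.75], [-0.78, 2.1], [0.31, 2.55], [-1.13, 4.27], [0.13, 2.63], [-2.58, 2.58]. Speed limits (rad/s): [2.79, 2.79, 3.14, 3.14, 3.14, 3.14].

### API

Orientations are given as [roll, pitch, yaw] about the fixed x, y, z axes, in that order (R = Rz(yaw) Ry(pitch) Rx(roll)).
In Python, from rig import ctrl gives the robot as it stands. The module is installed in compiled form; this text tells all that it offers.
- The arm moves only by the tool arm_command, never from a script. Its argument "moves" is a list of rows, each an object of numbers: "dx", "dy", "dz": the shift along the tool's x, y, z in mm; "ax", "ay", "az": the turn, a rotation vector about the tool's x, y, z in degrees. A call has 1 to 20 rows; each row shifts and turns the pose as measured when the row begins, along the tool's axes as they then stand; what a row does not reach is not made up. A row lasts 1/8 s, in which the tool goes at most 62.5 mm and 10.7 degrees, less where a joint would pass 70% of its speed; a pose out of reach is approached as far as the arm can. A call is refused whole if a number of a shift passes 62.5 or a number of a turn 10.7, either way. A call with a gripper value outside its range is refused whole. "gripper" is the opening, from 0 (shut) to 1 (fully open), set as the call begins (left out, the last holds). The fingers move at their own pace and stop on an object; "squeeze" is the grip in N (left out, the last holds). Time passes only in rows, so rows that do not move let the fingers close. It gives the time, the measured TCP pose, the force and the opening at its end, in the units of the state.
- ctrl.state(): the state, without advancing time (a new reading comes with each control period).
- ctrl.read_camera(name): name is "scene" or "side" or "wrist"; returns a dict with "color" (480x640x3 uint8, red, green, blue), "vfov" (degrees; the focal length in pixels is half the picture's height over the tangent of half this angle, whatever the lens; pixels are square), "cx", "cy" (the principal point, pixels), "position" and "attitude" of the camera in the world. Camera axes: x right, y up, looking along -z (the intrinsics and any distortion apply to the point x, -y, -z); pixel columns grow to the right and rows downward; lengths in m; the calibration is good to about 2 mm. The wrist camera is an equidistant fisheye: a pixel r from the principal point sees the ray r / f radians off the axis. A picture is of the moment at which its call begins. There is no depth.
- ctrl.hand_in(): hands the job in, once; it reports no verdict.
Trained networks look in a picture, given as the dict that the camera call returned (one of the last four; its "shot" number tells which), for a name from the list of things; names that differ only in an ending like _2 or _b are one class to them, and where a whole thing is asked for, a point or a joint stands for the part that bears it (a point fixed in the world has none). Each returns a list of dicts, best first, with "confidence" (0 to 1); they miss things now and then, are a little off and sometimes report something else, mostly with a low value. They report only what shows in the picture. A call takes as long as a camera call.
- ctrl.search_frame(picture, query): "at" ([column, row] as shares, 0 to 1, of the picture: columns of its width, rows of its height, amid what is visible of it).
- ctrl.silhouettes(picture, query): "region" (480x640 bool, what is visible of it) and "at" ([column, row] as shares, 0 to 1, of the picture: columns of its width, rows of its height, amid what is visible of it).
The state is a dict: "time_s": time; "joints": joint angles; "dq": joint speeds; "effort": joint torques, N m; "ee_pos": TCP position; "ee_rot": TCP orientation; "force": force on the tool from outside, world axes, zero at the start; "moment": the same for the moment, N m; "finger_gap": finger opening in m.
Only numpy, scipy, OpenCV 4.12 (cv2) and the standard library are available. Lean on these libraries where they do the work, as an engineer would, in place of code of your own. Each camera call takes 0.05 s, during which the arm holds its last target. There are 200 camera calls.

## Working session

There is one attempt and no reset: what is moved stays moved. The work goes in short steps, Python scripts to look and compute and a tool call to move; the robot and the scene stay as the last step left them, time stands still between calls to the robot, and variables do not carry over. Pictures are saved under pics/ and viewed, about 8 in all and at most 12, crops included, and the job is handed in when it is done.

Besides the shell and the picture viewer there is one more tool, called after "Call:" as a command line: name --argument value ..., lists and objects as JSON in quotes. arm_command: Moves the arm, as the interface text tells. Its arguments: {"type":"object","properties":{"moves":{"type":"array"},"gripper":{"type":"number"},"squeeze":{"type":"number"}},"required":["moves"]}

```bash
mkdir -p pics; cat > h.py <<'E'
import numpy as np, cv2
from rig import ctrl
from scipy.spatial.transform import Rotation as R
def rot(a):
    a=np.array(a,float)
    if a.shape==(3,3): return a
    return R.from_euler('xyz',a).as_matrix() if a.shape==(3,) else R.from_quat(a).as_matrix()
def ray(p,at):
    f=240/np.tan(np.radians(p['vfov'])/2)
    d=np.array([(at[0]*640-p['cx'])/f,-(at[1]*480-p['cy'])/f,-1.]);d=rot(p['attitude'])@d
    return np.array(p['position']),d/np.linalg.norm(d)
def proj(p,X):
    f=240/np.tan(np.radians(p['vfov'])/2)
    c=rot(p['attitude']).T@(np.array(X)-p['position'])
    return np.array([p['cx']+f*c[0]/-c[2],p['cy']-f*c[1]/-c[2]])
def tri(rs):
    A=0;b=0
    for o,d in rs:
        P=np.eye(3)-np.outer(d,d);A=A+P;b=b+P@o
    return np.linalg.solve(A,b)
E
cat > a.py <<'E'
from h import *
ps={n:ctrl.read_camera(n) for n in('scene','side')}
for n,p in ps.items():
    cv2.imwrite(f'pics/{n}0.png',p['color'][:,:,::-1])
    print(n,{k:v for k,v in p.items() if k!='color'})
for q in ['green_paddle','green_lid_top','green_dispenser','yellow_paddle','yellow_lid_top','green_dowel_centre']:
    rs=[]
    for n,p in ps.items():
        r=ctrl.search_frame(p,q)
        print(q,n,[(np.round(np.array(x['at'])*[640,480]),round(x['confidence'],2)) for x in r[:3]])
        if r: rs.append(ray(p,r[0]['at']))
    if len(rs)==2: print('  ',tri(rs).round(4))
print(ctrl.state())
E
python3 a.py
```

```text
scene {'vfov': 46.032865798415855, 'cx': 324.94779517398825, 'cy': 240.5016547374066, 'position': array([-0.09179662, -0.80734944,  1.03691078]), 'attitude': array([ 0.83092213,  0.02144788, -0.66642858]), 'shot': 1}
side {'vfov': 53.282969389951724, 'cx': 318.3542684468984, 'cy': 239.22016673491734, 'position': array([0.46081605, 1.10613076, 1.02924332]), 'attitude': array([ 0.89737587,  0.02324691, -3.12048033]), 'shot': 2}
green_paddle scene [(array([348., 282.]), 0.83)]
green_paddle side [(array([307., 225.]), 0.6), (array([328., 315.]), 0.15)]
   [ 0.5202 -0.1227  0.0893]
green_lid_top scene [(array([412., 274.]), 0.76)]
green_lid_top side [(array([281., 204.]), 0.6)]
   [ 0.6196 -0.215   0.1161]
green_dispenser scene [(array([398., 295.]), 0.73)]
green_dispenser side [(array([299., 227.]), 0.61)]
   [ 0.5781 -0.1982  0.0444]
yellow_paddle scene [(array([244., 204.]), 0.64)]
yellow_paddle side [(array([327., 316.]), 0.82), (array([334., 196.]), 0.26)]
   [0.4658 0.2658 0.0965]
yellow_lid_top scene [(array([295., 192.]), 0.82)]
yellow_lid_top side [(array([280., 296.]), 0.88)]
   [0.5929 0.2076 0.1124]
green_dowel_centre scene []
green_dowel_centre side [(array([281., 295.]), 0.18)]
{'time_s': 0.7, 'joints': array([-1.12171695e-01,  2.16838334e-01,  1.61339110e+00,  9.38152504e-06,
        1.31130780e+00, -1.12202987e-01]), 'dq': array([-1.00906317e-03,  2.86672199e-06,  8.66383487e-04, -1.41197717e-04,
       -3.23431743e-04,  4.74772360e-04]), 'effort': array([-1.20466862e-03, -3.96727931e+01, -3.04168582e+01, -3.76245544e-04,
        4.52128506e-04,  2.47231569e-08]), 'ee_pos': array([6.25017747e-01, 4.06490668e-05, 2.31343211e-01]), 'ee_rot': array([ 3.14153657e+00, -2.80553631e-06,  1.57082521e+00]), 'force': array([ 0.69910274,  0.44946481, -0.82645998]), 'moment': array([ 0.00267853,  0.01042357, -0.06221313]), 'finger_gap': 0.08542209938648027}
```

```bash
python3 -c "
import cv2,numpy as np
cv2.imwrite('pics/both.png',cv2.resize(np.vstack([cv2.imread('pics/scene0.png'),cv2.imread('pics/side0.png')]),None,fx=.6,fy=.6,interpolation=cv2.INTER_AREA))"
```

```text
(no output)
```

View pics/scene0.png

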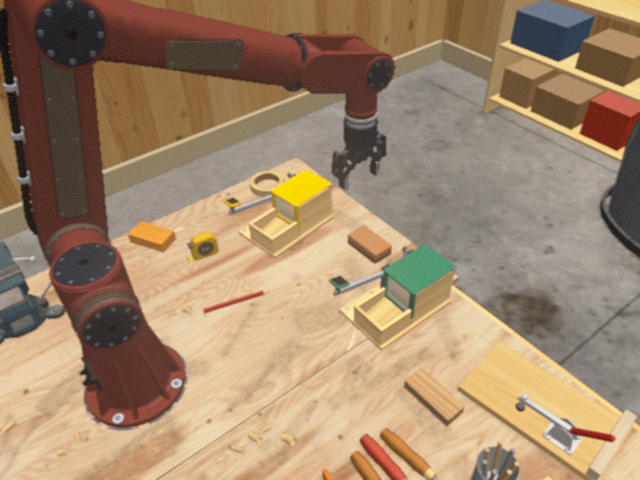

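View pics/side0.png

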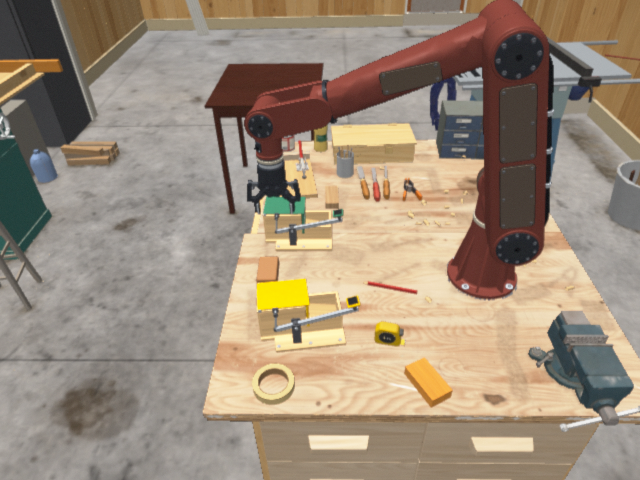

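The scene view shows the green lid at about (420,272) and the green paddle, with its black top, at (340,283). In the side view the paddle is at about (338,214). The network's "paddle" includes the lever, so I'll zoom in.

```bash
python3 -c "
import cv2,numpy as np
a=cv2.imread('pics/scene0.png')[240:350,320:480];b=cv2.imread('pics/side0.png')[170:270,235:365]
a=cv2.resize(a,None,fx=5,fy=5,interpolation=cv2.INTER_CUBIC)[:550,:400*2];b=cv2.resize(b,None,fx=5,fy=5,interpolation=cv2.INTER_CUBIC)
cv2.imwrite('pics/ca.png',a);cv2.imwrite('pics/cb.png',b)"
```

```text
(no output)
```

View pics/ca.png

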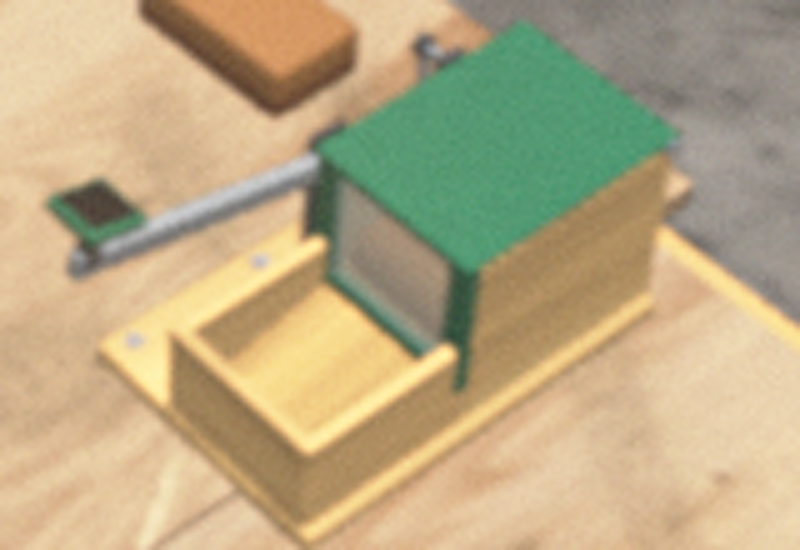

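View pics/cb.png

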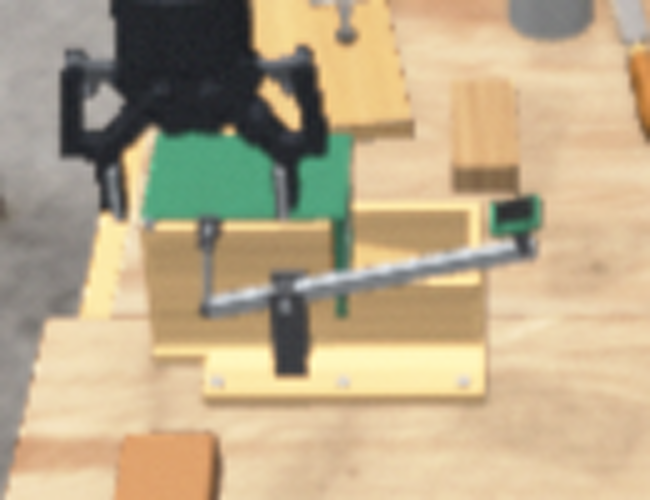

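```bash
cat > b.py <<'E'
from h import *
from scipy.optimize import least_squares
ps={n:ctrl.read_camera(n) for n in('scene','side')}
S=lambda x,y:np.array([320+x/5,240+y/5]); D=lambda x,y:np.array([235+x/5,170+y/5])
obs=[('scene',S(527,22),(.068,.05,.124)),('scene',S(680,130),(.068,-.05,.124)),('scene',S(478,272),(-.068,-.05,.124)),('scene',S(318,147),(-.068,.05,.124)),
('scene',S(308,450),(-.158,-.05,.066)),('scene',S(175,333),(-.158,.05,.066)),('scene',S(98,202),(-.179,.07,.141)),
('side',D(516,211),(-.179,.07,.141)),('side',D(352,218),(-.068,.05,.124)),('side',D(142,218),(.068,.05,.124)),('side',D(484,285),(-.158,.05,.066))]
def W(v,X):
    c,s=np.cos(v[2]),np.sin(v[2]);return np.array([v[0]+c*X[0]-s*X[1],v[1]+s*X[0]+c*X[1],X[2]])
f=lambda v:np.concatenate([proj(ps[n],W(v,X))-u for n,u,X in obs])
r=least_squares(f,[.6,-.2,0],loss='soft_l1');print(r.x,r.fun.reshape(-1,2).round(1).tolist())
for X in[(-.179,.07,.141),(-.193,.07,.071)]:print(W(r.x,X))
print('tri',tri([ray(ps['scene'],S(98,202)/[640,480]),ray(ps['side'],D(516,211)/[640,480])]))
E
python3 b.py
```

```text
[ 0.62204246 -0.21766153 -0.00125816] [[0.2, -1.5], [1.4, 0.0], [-1.1, -0.2], [-0.5, -0.6], [0.7, 2.0], [-2.6, -1.9], [-0.1, 0.8], [0.4, -0.5], [-0.9, -1.0], [-0.4, -0.7], [0.3, -0.3]]
[ 0.44313067 -0.14743638  0.141     ]
[ 0.42913069 -0.14741876  0.071     ]
tri [ 0.44462561 -0.14550218  0.14071378]
```

Call:
arm_command --moves '[{"dx": -18,"dy": -22.5},{"dx": -18,"dy": -22.5},{"dx": -18,"dy": -22.5},{"dx": -18,"dy": -22.5},{"dx": -18,"dy": -22.5},{"dx": -18,"dy": -22.5},{"dx": -18,"dy": -22.5},{"dx": -18,"dy": -22.5},{},{}]' --gripper 0

```text
invalid input
```

Call:
arm_command --moves '[{"dx": -18,"dy": -22.5},{"dx": -18,"dy": -22.5},{"dx": -18,"dy": -22.5},{"dx": -18,"dy": -22.5},{"dx": -18,"dy": -22.5},{"dx": -18,"dy": -22.5},{"dx": -18,"dy": -22.5},{"dx": -18,"dy": -22.5},{"dz": 0},{"dz": 0}]' --gripper 0

```text
invalid input
```

Call:
arm_command --moves '[{"dx": -18,"dy": -22,"dz": 0,"ax": 0,"ay": 0,"az": 0},{"dx": -18,"dy": -22,"dz": 0,"ax": 0,"ay": 0,"az": 0}]' --gripper 0 --squeeze 20

```text
time_s: 1.05
ee_pos: [0.5814, -0.0357, 0.2314]
ee_rot: [3.14, -0.0, 1.573]
force: [0.2, -0.8, 0.3]
finger_gap: 0.0517
```

Call:
arm_command --moves '[{"dx": -18,"dy": -22},{"dx": -18,"dy": -22},{"dx": -18,"dy": -22},{"dx": -18,"dy": -22},{"dx": -18,"dy": -22},{"dx": -18,"dy": -22},{"dz": 10},{"dz": 0}]' --gripper 0 --squeeze 20

```text
invalid input
```

Call:
arm_command --moves '[{"dx": -18,"dy": -22,"dz": 0,"ax": 0,"ay": 0,"az": 0},{"dx": -18,"dy": -22,"dz": 0,"ax": 0,"ay": 0,"az": 0},{"dx": -18,"dy": -22,"dz": 0,"ax": 0,"ay": 0,"az": 0},{"dx": -18,"dy": -22,"dz": 0,"ax": 0,"ay": 0,"az": 0},{"dx": -18,"dy": -22,"dz": 0,"ax": 0,"ay": 0,"az": 0},{"dx": -18,"dy": -22,"dz": 0,"ax": 0,"ay": 0,"az": 0},{"dx": 0,"dy": 0,"dz": 20,"ax": 0,"ay": 0,"az": 0},{"dx": 0,"dy": 0,"dz": 20,"ax": 0,"ay": 0,"az": 0},{"dx": 0,"dy": 0,"dz": 0,"ax": 0,"ay": 0,"az": 0}]'

```text
time_s: 2.17
ee_pos: [0.4448, -0.1491, 0.1926]
ee_rot: [3.136, 0.003, 1.571]
force: [-0.1, -0.6, -0.4]
finger_gap: -0.0001
```

```bash
python3 - <<'E'
from h import *
a=ctrl.read_camera('scene')['color'][200:320,290:450];b=ctrl.read_camera('side')['color'][140:260,250:410]
cv2.imwrite('pics/c2.png',cv2.resize(np.hstack([a,b]),(800,300),interpolation=cv2.INTER_CUBIC)[:,:,::-1])
print(ctrl.state()['ee_pos'],ctrl.state()['force'])
E
```

```text
[ 0.4463065  -0.14972223  0.19447966] [-0.18140282 -1.1409363   0.01647065]
```

View pics/c2.png

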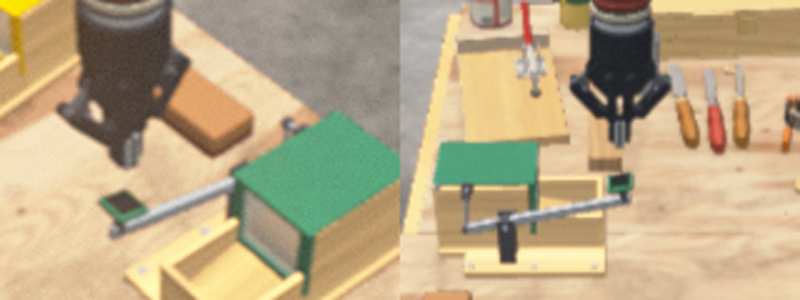

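The shut fingertips are above the paddle in both views: scene (125,165) over (122,205), and side (620,145) over (620,183). I'll descend to contact.

Call:
arm_command --moves '[{"dx": 3,"dy": -2,"dz": 12,"ax": 0,"ay": 0,"az": 0},{"dx": 0,"dy": 0,"dz": 12,"ax": 0,"ay": 0,"az": 0},{"dx": 0,"dy": 0,"dz": 10,"ax": 0,"ay": 0,"az": 0},{"dx": 0,"dy": 0,"dz": 6,"ax": 0,"ay": 0,"az": 0},{"dx": 0,"dy": 0,"dz": 5,"ax": 0,"ay": 0,"az": 0},{"dx": 0,"dy": 0,"dz": 5,"ax": 0,"ay": 0,"az": 0},{"dx": 0,"dy": 0,"dz": 5,"ax": 0,"ay": 0,"az": 0}]'

```text
time_s: 3.15
ee_pos: [0.4463, -0.1473, 0.1384]
ee_rot: [3.13, 0.007, 1.572]
force: [-3.3, 0.7, 5.1]
finger_gap: -0.0
```

Call:
arm_command --moves '[{"dx": 0,"dy": -3,"dz": 5,"ax": 0,"ay": 0,"az": 0},{"dx": 0,"dy": -3,"dz": 5,"ax": 0,"ay": 0,"az": 0},{"dx": 0,"dy": -2,"dz": 5,"ax": 0,"ay": 0,"az": 0},{"dx": 0,"dy": -2,"dz": 5,"ax": 0,"ay": 0,"az": 0},{"dx": 0,"dy": -2,"dz": 5,"ax": 0,"ay": 0,"az": 0},{"dx": 0,"dy": -1,"dz": 5,"ax": 0,"ay": 0,"az": 0}]'

```text
time_s: 3.9
ee_pos: [0.4371, -0.1476, 0.1091]
ee_rot: [3.12, 0.007, 1.571]
force: [0.6, 1.5, 4.0]
finger_gap: 0.0002
```

Call:
arm_command --moves '[{"dx": 0,"dy": -2,"dz": 5,"ax": 0,"ay": 0,"az": 0},{"dx": 0,"dy": -2,"dz": 5,"ax": 0,"ay": 0,"az": 0},{"dx": 0,"dy": -1,"dz": 5,"ax": 0,"ay": 0,"az": 0},{"dx": 0,"dy": -1,"dz": 5,"ax": 0,"ay": 0,"az": 0},{"dx": 0,"dy": -1,"dz": 5,"ax": 0,"ay": 0,"az": 0},{"dx": 0,"dy": 0,"dz": 4,"ax": 0,"ay": 0,"az": 0},{"dx": 0,"dy": 0,"dz": 4,"ax": 0,"ay": 0,"az": 0}]'

```text
time_s: 4.78
ee_pos: [0.4312, -0.1488, 0.0739]
ee_rot: [3.118, 0.009, 1.571]
force: [1.9, 0.9, 3.3]
finger_gap: -0.0003
```

Call:
arm_command --moves '[{"dx": 0,"dy": 0,"dz": 3,"ax": 0,"ay": 0,"az": 0},{"dx": 0,"dy": 0,"dz": 3,"ax": 0,"ay": 0,"az": 0}]'

```text
time_s: 5.03
ee_pos: [0.4317, -0.149, 0.0713]
ee_rot: [3.121, 0.008, 1.572]
force: [-9.5, 6.8, 34.2]
finger_gap: 0.0002
```

```bash
cat > look.py <<'E'
from h import *
import sys
a=ctrl.read_camera('scene')['color'][200:350,290:490];b=ctrl.read_camera('side')['color'][140:290,220:420]
cv2.imwrite(sys.argv[1],cv2.resize(np.hstack([a,b]),(800,300),interpolation=cv2.INTER_CUBIC)[:,:,::-1])
s=ctrl.state();print(s['time_s'],s['ee_pos'],s['force'])
E
python3 look.py pics/c3.png
```

```text
5.125 [ 0.43167271 -0.14900163  0.07153894] [-7.40518916  5.59545868 25.33440729]
```

View pics/c3.png

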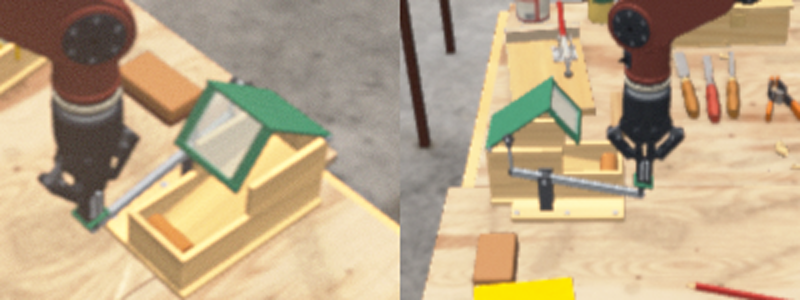

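The paddle is on its stop (25 N), the lid is open and the orange dowel lies at the tray's front wall, at scene crop (170,233) and side crop (610,160). I'll hold briefly, then ease up.

Call:
arm_command --moves '[{"dx": 0,"dy": 0,"dz": 0.5,"ax": 0,"ay": 0,"az": 0},{"dx": 0,"dy": 0,"dz": 0.5,"ax": 0,"ay": 0,"az": 0},{"dx": 0,"dy": 0,"dz": 0.5,"ax": 0,"ay": 0,"az": 0},{"dx": 0,"dy": 0,"dz": 0.5,"ax": 0,"ay": 0,"az": 0},{"dx": 0,"dy": 0,"dz": 0,"ax": 0,"ay": 0,"az": 0},{"dx": 0,"dy": 0,"dz": -2,"ax": 0,"ay": 0,"az": 0},{"dx": 0,"dy": 0,"dz": -2,"ax": 0,"ay": 0,"az": 0},{"dx": 0,"dy": 0,"dz": -2,"ax": 0,"ay": 0,"az": 0},{"dx": 0,"dy": 0,"dz": -2,"ax": 0,"ay": 0,"az": 0}]'

```text
time_s: 6.25
ee_pos: [0.431, -0.1489, 0.0805]
ee_rot: [3.125, 0.007, 1.573]
force: [2.3, 1.2, 3.7]
finger_gap: 0.0001
```

Call:
arm_command --moves '[{"dx": 0,"dy": 0,"dz": -2.5,"ax": 0,"ay": 0,"az": 0},{"dx": 0,"dy": 0,"dz": -2.5,"ax": 0,"ay": 0,"az": 0},{"dx": 0,"dy": 0,"dz": -2.5,"ax": 0,"ay": 0,"az": 0},{"dx": 0,"dy": 0.3,"dz": -2.5,"ax": 0,"ay": 0,"az": 0},{"dx": 0,"dy": 0.3,"dz": -2.5,"ax": 0,"ay": 0,"az": 0},{"dx": 0,"dy": 0.3,"dz": -2.5,"ax": 0,"ay": 0,"az": 0},{"dx": 0,"dy": 0.3,"dz": -2.5,"ax": 0,"ay": 0,"az": 0},{"dx": 0,"dy": 0.3,"dz": -2.5,"ax": 0,"ay": 0,"az": 0},{"dx": 0,"dy": 0.3,"dz": -2.5,"ax": 0,"ay": 0,"az": 0},{"dx": 0,"dy": 0.5,"dz": -2.5,"ax": 0,"ay": 0,"az": 0},{"dx": 0,"dy": 0.5,"dz": -2.5,"ax": 0,"ay": 0,"az": 0},{"dx": 0,"dy": 0.5,"dz": -2.5,"ax": 0,"ay": 0,"az": 0}]'

```text
time_s: 7.75
ee_pos: [0.4348, -0.1491, 0.1131]
ee_rot: [3.123, 0.008, 1.573]
force: [2.4, 0.8, 3.3]
finger_gap: -0.0002
```

Contact has held throughout (3.3 N). I'll slow down for the rest.

Call:
arm_command --moves '[{"dx": 0,"dy": 0.5,"dz": -2,"ax": 0,"ay": 0,"az": 0},{"dx": 0,"dy": 0.5,"dz": -2,"ax": 0,"ay": 0,"az": 0},{"dx": 0,"dy": 0.5,"dz": -2,"ax": 0,"ay": 0,"az": 0},{"dx": 0,"dy": 0.6,"dz": -2,"ax": 0,"ay": 0,"az": 0},{"dx": 0,"dy": 0.6,"dz": -2,"ax": 0,"ay": 0,"az": 0},{"dx": 0,"dy": 0.6,"dz": -2,"ax": 0,"ay": 0,"az": 0},{"dx": 0,"dy": 0.6,"dz": -1.5,"ax": 0,"ay": 0,"az": 0},{"dx": 0,"dy": 0.6,"dz": -1.5,"ax": 0,"ay": 0,"az": 0}]'

```text
time_s: 8.75
ee_pos: [0.4393, -0.1491, 0.1292]
ee_rot: [3.123, 0.008, 1.573]
force: [3.0, -0.4, 3.8]
finger_gap: -0.0003
```

Call:
arm_command --moves '[{"dx": 0,"dy": 0.4,"dz": -1.2,"ax": 0,"ay": 0,"az": 0},{"dx": 0,"dy": 0.4,"dz": -1.2,"ax": 0,"ay": 0,"az": 0},{"dx": 0,"dy": 0.4,"dz": -1.2,"ax": 0,"ay": 0,"az": 0},{"dx": 0,"dy": 0.4,"dz": -1.2,"ax": 0,"ay": 0,"az": 0},{"dx": 0,"dy": 0.4,"dz": -1.2,"ax": 0,"ay": 0,"az": 0},{"dx": 0,"dy": 0.4,"dz": -1.2,"ax": 0,"ay": 0,"az": 0},{"dx": 0,"dy": 0.3,"dz": -1,"ax": 0,"ay": 0,"az": 0},{"dx": 0,"dy": 0.3,"dz": -1,"ax": 0,"ay": 0,"az": 0}]'

```text
time_s: 9.75
ee_pos: [0.4428, -0.1491, 0.1392]
ee_rot: [3.121, 0.009, 1.573]
force: [2.5, -0.5, 2.6]
finger_gap: 0.0001
```

Call:
arm_command --moves '[{"dx": 0,"dy": 0.2,"dz": -0.8,"ax": 0,"ay": 0,"az": 0},{"dx": 0,"dy": 0.2,"dz": -0.8,"ax": 0,"ay": 0,"az": 0},{"dx": 0,"dy": 0.2,"dz": -0.8,"ax": 0,"ay": 0,"az": 0},{"dx": 0,"dy": 0.2,"dz": -0.8,"ax": 0,"ay": 0,"az": 0},{"dx": 0,"dy": 0,"dz": -0.8,"ax": 0,"ay": 0,"az": 0},{"dx": 0,"dy": 0,"dz": -0.8,"ax": 0,"ay": 0,"az": 0},{"dx": 0,"dy": 0,"dz": -0.8,"ax": 0,"ay": 0,"az": 0},{"dx": 0,"dy": 0,"dz": -0.8,"ax": 0,"ay": 0,"az": 0}]'

```text
time_s: 10.75
ee_pos: [0.4402, -0.1482, 0.1438]
ee_rot: [3.129, 0.007, 1.574]
force: [0.0, -0.5, -0.2]
finger_gap: 0.0001
```

Force is zero, so the paddle is released. I'll retreat upward.

Call:
arm_command --moves '[{"dx": 0,"dy": 0,"dz": -1.5,"ax": 0,"ay": 0,"az": 0},{"dx": 0,"dy": 0,"dz": -2,"ax": 0,"ay": 0,"az": 0},{"dx": 0,"dy": 0,"dz": -4,"ax": 0,"ay": 0,"az": 0},{"dx": 0,"dy": 0,"dz": -10,"ax": 0,"ay": 0,"az": 0},{"dx": 0,"dy": 0,"dz": -20,"ax": 0,"ay": 0,"az": 0},{"dx": 0,"dy": 0,"dz": -20,"ax": 0,"ay": 0,"az": 0},{"dx": 0,"dy": 0,"dz": -10,"ax": 0,"ay": 0,"az": 0},{"dx": 0,"dy": 0,"dz": 0,"ax": 0,"ay": 0,"az": 0}]'

```text
time_s: 11.75
ee_pos: [0.4378, -0.1472, 0.2143]
ee_rot: [3.133, 0.006, 1.574]
force: [0.2, 0.8, -0.9]
finger_gap: -0.0001
```

```bash
python3 look.py pics/c4.png
```

```text
11.85 [ 0.437067   -0.14682647  0.21302226] [ 0.68647977  0.76027208 -0.53735258]
```

View pics/c4.png

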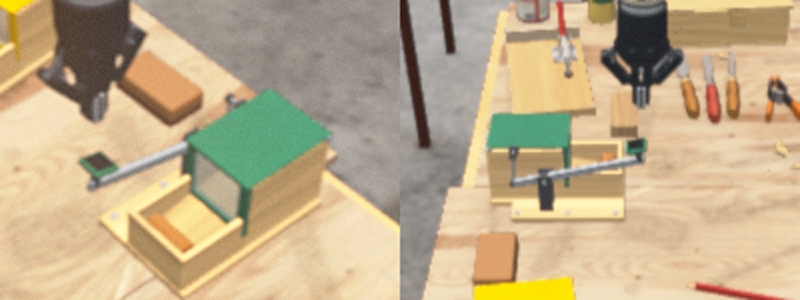

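The lid is shut, the paddle is up at scene crop (98,163), the dowel is in the tray at (170,233), and the arm is clear of everything.

```bash
python3 -c "from rig import ctrl; print(ctrl.hand_in())"
```

```text
the job is handed in; nothing more can be done
None
```

The green dowel is out in its tray, the green lid is shut again, and the job is handed in at about 11.9 s of the 38 s allowed.

- **Pressing:** I pressed the paddle straight down with shut fingertips, using about 3–5 N until the hard stop. The highest reading there was 34 N in z, about 36 N in total. I held it until the pictures showed the dowel at the tray's front wall.
- **Release:** I let the paddle up at about 20 mm/s, slowing to about 6 mm/s. Force readings stayed at about 2.6–3.8 N almost to the top, where they fell to zero at z ≈ 0.144 m. I saw no sign of a slam, but the force was only read every second or so.
- **Final check:** The last picture showed the lid fully closed, the paddle raised, the dowel in the tray and the gripper about 70 mm above the paddle. I did not check the yellow dispenser or the far bystanders in a last full picture, but the arm never went near them.
- **Rejected commands:** Three early move calls were refused because their rows did not list all six numbers. They moved nothing.

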